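# Put the mixed-up microscope parts back in their own trays

## Task

Three microscope parts are standing in each other's trays: put each one upright in the middle of the tray of its own shape - the round objective in the round tray, the filter cube in the square tray and the prism slider in the oblong tray - with the cube and the slider lined up with the sides of their trays. The empty grey mat is free for parking a part on the way; lower each part all the way down before letting go, do not tip it over, and leave the oil bottle, the glass jar and the culture dish where they stand.

Things in the scene. Friction and masses are not known exactly. Their poses are not given: they have to be found in the camera images.
- objective: Microscope objective: upright round metal barrel, 34 mm diameter from 2 to 38 mm above its foot with a black band, then a taper to an 18 mm wide nose, 56 mm tall in all, about 0.22 kg. Starts in the square tray. Origin: centre of its foot (underside); z up through the nose
- filter_cube: Filter cube: black box 36 x 36 x 36 mm with round glass windows on its top and two sides, about 0.13 kg. Starts in the oblong tray. Origin: centre of its underside; z up, x and y square to its sides
- prism_slider: Prism slider: oblong aluminium block lying flat, 58 mm long (x) by 22 mm wide (y) by 24 mm tall (z), two small round windows on top, about 0.09 kg. Starts in the round tray, at any yaw. Origin: centre of its underside; z up
- round_tray: Round tray, 78 mm outside and 72 mm inside diameter; home of the objective. Fixed to the bench, white plastic, 3 mm floor, rim 7 mm above the bench and 3 mm thick. Origin: centre of its underside, on the bench; z up
- square_tray: Square tray, 72 x 72 mm outside, 66 x 66 mm inside; home of the filter cube. Fixed to the bench, white plastic, 3 mm floor, rim 7 mm above the bench and 3 mm thick. Origin: centre of its underside, on the bench; z up, x and y square to its sides
- oblong_tray: Oblong tray, 80 mm (its x) by 52 mm (its y) outside, 74 x 46 mm inside; home of the prism slider. Fixed to the bench, white plastic, 3 mm floor, rim 7 mm above the bench and 3 mm thick. Origin: centre of its underside, on the bench; z up
- mat: Empty flat square grey mat, 90 x 90 x 3 mm, fixed to the bench, without a rim: the free spot. Origin: centre of its underside, on the bench; z up, x and y square to its sides
- oil_bottle: Bystander: small loose amber bottle with a black cap, 30 mm diameter, 60 mm tall. Origin: centre of its underside
- jar: Bystander: small loose glass jar with a steel lid, 44 mm diameter, 50 mm tall. Origin: centre of its underside
- dish: Bystander: loose, closed, pale pink culture dish, 62 mm diameter, 15 mm tall. Origin: centre of its underside
There are look-alikes about, which are no part of the job. What is shaped like the objective but pink or purple is not meant.

How it is judged:
By the outcome, as a careful person would: the job done as asked, in the order asked, and still so for the second after the job is handed in, with the robot touching nothing.
It also fails if it takes over 115 s, if anything falls off the work surface, if the arm or the gripper's body presses on something with over 40 N, if the wrist force passes 120 N, or if a joint passes its speed limit or range.

## Robot

A 6-joint arm with a two-finger parallel gripper is mounted at the origin on the work surface. World frame = base frame: x ahead of the robot, y to its left, z up, the work surface at z = 0. Lengths are in m, angles in rad, forces in N, time in s.
With the tool pointing down it reaches from about 0.35 to 0.725 m from the base axis. Payload 6 kg.
Tool frame: the origin (TCP) lies midway between the tips of the shut fingers; the grasp point (between the pads) lies 19 mm behind it; z points along the fingers, y is the direction in which the jaws open and shut (so a half turn about z gives the same grasp; the last joint's range is limited). The gripper opens to 85 mm and grips with 20 to 120 N. Pads are 22 mm wide; open, the fingers measure 114 mm over their backs; the gripper's body (76 mm by 85 mm) begins 54 mm behind the grasp point. The pads swing forward as they close: fully open they stand 13 mm farther back than shut.
Start: joints at [1.536, 0.04, 0.085, 0, -1.615, -0.334], TCP at [0.216, 0.56, 0.231] pointing down, gripper open.
Joint ranges: [-2.56, 2.56], [-1.29, 2.01], [-1.08, 1.49], [-3.29, 1.98], [-2.81, -0.18], [-2.99, 2.99]. Speed limits (rad/s): [2.57, 2.57, 3.01, 3.14, 3.14, 3.14].

## Interface

Orientations are given as a unit quaternion [x, y, z, w].
In Python, from rig import manip gives the robot as it stands.
- The arm moves only by the shell command python3 -m creep 'ROWS'. ROWS is JSON, a list of rows, each a list of 3 entries, a list of its own where there are three numbers: the turn, a rotation vector about the world's x, y, z in degrees, then the shift along the world's x, y, z in m, then the finger opening in m, from 0 to 0.0854. In form: [[[ax, ay, az], [dx, dy, dz], claw], ...]. A call has 1 to 10 rows; each row is the pose to reach, as a shift and turn from the pose commanded when the call began; what a row does not reach only later rows make up. A row lasts 1/10 s, in which the tool goes at most 50 mm and 8.59 degrees, less where a joint would pass 70% of its speed; a pose out of reach is approached as far as the arm can. A call with a gripper value outside its range is refused whole. The fingers move at their own pace and stop on an object; the grip force is fixed at half the most. Time passes only in rows, so rows that repeat a pose let the fingers close. It gives the time, the measured TCP pose, the force and the opening at its end, in the units of the state.
- manip.observe(): the state, without advancing time (a new reading comes with each control period).
- manip.snapshot(name): name is "scene" or "top"; returns a dict with "frame" (384x512x3 uint8, red, green, blue), "mtx" (3x3 intrinsics, pixels), "rvec" (rotation vector, rad) and "tvec" (3), from world to camera coordinates, as OpenCV has them. Camera axes: x right, y down, z forward; pixel columns grow to the right and rows downward; lengths in m; the calibration is good to about 2 mm. A picture is of the moment at which its call begins. There is no depth.
- manip.job_done(): hands the job in, once; it reports no verdict.
Trained networks look in the newest picture that a camera, given by its name, has taken for a name from the list of things; names that differ only in an ending like _2 or _b are one class to them, and where a whole thing is asked for, a point or a joint stands for the part that bears it (a point fixed in the world has none). Each returns a list of dicts, best first, with "p" (0 to 1); they miss things now and then, are a little off and sometimes report something else, mostly with a low value. They report only what shows in the picture. A call takes as long as a camera call. They do not tell look-alikes from the thing itself.
- manip.cut_out(camera, label): "region" (384x512 bool, what is visible of it) and "extent" ([left, top, width, height] in pixels, round what is visible of it).
- manip.spot_point(camera, label): "centre" ([column, row] in pixels: a listed point, or the origin of a listed thing).
The state is a dict: "time": time; "q": joint angles; "joint_velocities": joint speeds; "joint_efforts": joint torques, N m; "ee_pos": TCP position; "tcp_rot": TCP orientation; "contact_force": force on the tool from outside, world axes, zero at the start; "torque": the same for the moment, N m; "opening": finger opening in m.
Only numpy, scipy, OpenCV 4.12 (cv2) and the standard library are available. Lean on these libraries where they do the work, as an engineer would, in place of code of your own. Each camera call takes 0.05 s, during which the arm holds its last target. There are 200 camera calls.

## Working session

There is one attempt and no reset: what is moved stays moved. The work goes in short steps, Python scripts to look and compute and a shell command to move; the robot and the scene stay as the last step left them, time stands still between calls to the robot, and variables do not carry over. Pictures are saved under pics/ and viewed, about 12 in all and at most 16, crops included, and the job is handed in when it is done.

```bash
mkdir -p pics; ls; cat > h.py <<'E'
import numpy as np, cv2
from rig import manip
def snap(c,n=None):
    s=manip.snapshot(c)
    if n: cv2.imwrite(f'pics/{n}.png',s['frame'][:,:,::-1])
    return s
def ray(s,px,z):
    R=cv2.Rodrigues(np.array(s['rvec'],float))[0];t=np.array(s['tvec'],float).ravel()
    u=cv2.undistortPoints(np.array([[px]],float),np.array(s['mtx']),None).ravel()
    d=R.T@np.array([u[0],u[1],1]);c=-R.T@t
    return c+d*(z-c[2])/d[2]
def proj(s,P): return cv2.projectPoints(np.array(P,float).reshape(-1,3),np.array(s['rvec'],float),np.array(s['tvec'],float),np.array(s['mtx']),None)[0].reshape(-1,2)
E
python3 - <<'E'
from h import *
print(manip.observe())
for c in('top','scene'):
    s=snap(c,c+'0')
    print(c,ray(s,(256,192),0))
    for n,z in dict(objective=.003,filter_cube=.003,prism_slider=.003,round_tray=0,square_tray=0,oblong_tray=0,mat=0,oil_bottle=0,jar=0,dish=0).items():
        for d in manip.spot_point(c,n): print(n,round(d['p'],2),np.round(d['centre'],1),np.round(ray(s,d['centre'],z),4))
E
```

```text
pics
{'time': 0.0, 'q': array([ 1.53571191e+00,  4.08068677e-02,  8.37903494e-02, -4.70812425e-04,
       -1.61549049e+00, -3.33713342e-01]), 'joint_velocities': array([ 0.0012995 , -0.00040804, -0.00047017, -0.00138434, -0.00117368,
       -0.0006765 ]), 'joint_efforts': array([-8.51218761e-05, -3.68195486e+01,  3.47424030e+01,  6.93253264e+00,
       -5.26757605e-03,  1.00168556e-06]), 'ee_pos': array([0.21609134, 0.5593799 , 0.230269  ]), 'tcp_rot': array([ 9.83048151e-01, -1.83345426e-01, -1.05322632e-04,  8.80808533e-04]), 'contact_force': array([ 1.09447272, -0.43498936,  0.12612859]), 'torque': array([-0.04681204, -0.05924378, -0.02938265]), 'opening': 0.08554644208870286}
top [0.48791996 0.01167787 0.        ]
objective 0.62 [275.6 252.9] [ 0.3412 -0.0324  0.003 ]
objective 0.52 [240.7 210.9] [0.4425 0.0492 0.003 ]
objective 0.51 [206.1 248.8] [0.3538 0.1327 0.003 ]
filter_cube 0.75 [369.9 218.5] [ 0.4183 -0.2594  0.003 ]
filter_cube 0.39 [237.5 212.6] [0.4386 0.0569 0.003 ]
filter_cube 0.19 [168.8 170.1] [0.5456 0.2234 0.003 ]
round_tray 0.79 [170.6 174.2] [0.5359 0.2196 0. 
[... 340 characters left out ...]
.8] [0.6283 0.0473 0.    ]
scene [ 0.43400606 -0.04489049  0.        ]
objective 0.93 [336.8 206.7] [0.3661 0.1291 0.003 ]
objective 0.55 [289.6 211.6] [0.4451 0.0559 0.003 ]
filter_cube 0.81 [192.2 156.8] [ 0.4256 -0.2535  0.003 ]
prism_slider 0.71 [336.1 272.7] [0.5352 0.2236 0.003 ]
prism_slider 0.26 [291.5 211.4] [0.442  0.0588 0.003 ]
round_tray 0.8 [332.2 274.8] [0.5418 0.2193 0.    ]
square_tray 0.76 [287.2 208.2] [0.4361 0.0436 0.    ]
oblong_tray 0.65 [192.4 156.1] [ 0.42   -0.2584  0.    ]
mat 0.75 [199.5 215.1] [ 0.5733 -0.0926  0.    ]
oil_bottle 0.49 [243. 177.] [ 0.4081 -0.1038  0.    ]
jar 0.62 [358.7 231.1] [0.4028 0.2031 0.    ]
dish 0.94 [234.2 260. ] [0.6277 0.0491 0.    ]
```

```bash
python3 - <<'E'
import cv2
for c,(x0,y0,x1,y1) in dict(top=(140,90,400,285),scene=(140,120,400,315)).items():
    cv2.imwrite(f'pics/{c}0c.png',cv2.resize(cv2.imread(f'pics/{c}0.png')[y0:y1,x0:x1],(780,585),interpolation=cv2.INTER_CUBIC))
E
```

```text
(no output)
```

View pics/top0c.png

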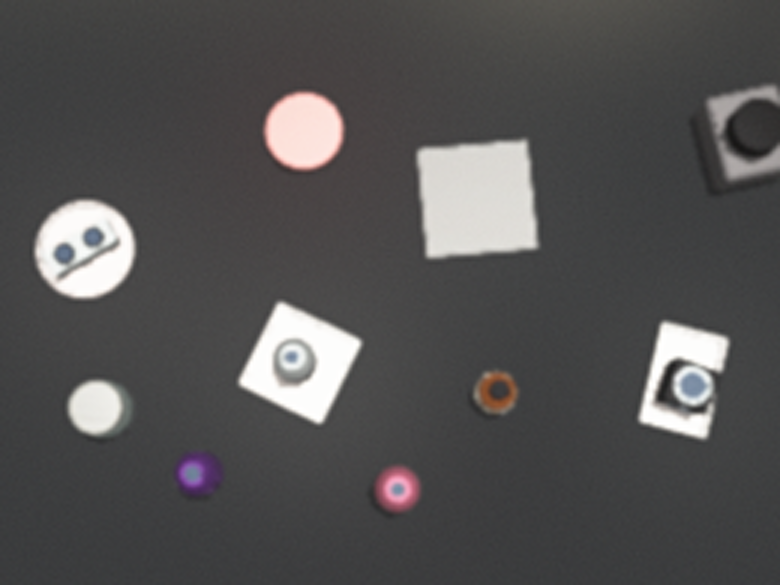

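View pics/scene0c.png

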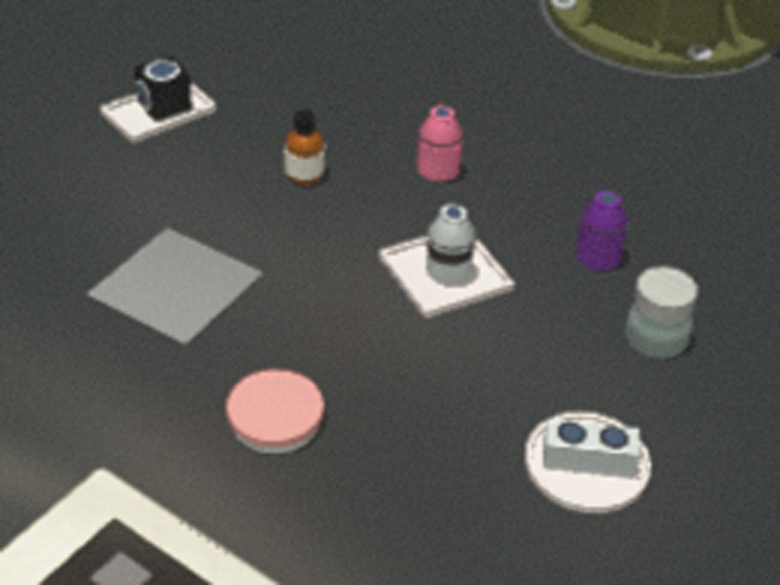

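Of the three objective-shaped things in the top picture, (238,210) is the grey one with the black band, standing in the square tray, so it is the one meant. The purple one at (206,248) and the pink one at (273,253) are look-alikes. The slider is in the round tray at (168,173) and the cube is in the oblong tray at (370,218). The enlarged crops confirm this. Next I'll fit poses to the masks from both cameras.

```bash
cat >> h.py <<'E'
from scipy.optimize import minimize
def box(a,b,h): return [(x*a/2,y*b/2,z) for x in(-1,1) for y in(-1,1) for z in(0,h)]
def cyl(*rz): return [(r*np.cos(t),r*np.sin(t),z) for r,z in rz for t in np.linspace(0,6.283,32,endpoint=False)]
M=dict(objective=cyl((.017,0),(.017,.038),(.009,.056)),filter_cube=box(.036,.036,.036),prism_slider=box(.058,.022,.024),
 round_tray=cyl((.039,0),(.039,.007)),square_tray=box(.072,.072,.007),oblong_tray=box(.08,.052,.007),mat=box(.09,.09,.003))
K=4
def rend(s,name,p,z,):
    c,n=np.cos(p[2]),np.sin(p[2]);v=np.array(M[name])@np.array([[c,n,0],[-n,c,0],[0,0,1]])+[p[0],p[1],z]
    h=cv2.convexHull(proj(s,v).astype(np.float32))
    m=np.zeros((384*K,512*K),np.uint8)
    cv2.fillPoly(m,[np.round(((h+.5)*K-.5)*16).astype(np.int32)],1,shift=4)
    return cv2.resize(m.astype(np.float32),(512,384),interpolation=cv2.INTER_AREA)
def pick(cam,s,name,xy,z=0):
    L=manip.cut_out(cam,name)
    q=proj(s,[(*xy,z+.01)])[0]
    L=[d for d in L if np.hypot(*(np.argwhere(d['region']).mean(0)[::-1]-q))<14]
    return L[0]['region'] if L else None
def fit(views,name,p0,z,fixed_yaw=False,ign=None):
    # views: list of (snapshot, region); ign: masks to ignore
    def f(p):
        pp=[p[0]/100,p[1]/100,p[2]/4+p0[2]]
        e=0
        for i,(s,r) in enumerate(views):
            m=rend(s,name,pp,z);w=np.ones_like(m) if ign is None or ign[i] is None else 1-ign[i]
            e+=(np.abs(m-r)*w).sum()/r.sum()
        return e
    b=minimize(f,[p0[0]*100,p0[1]*100,0],method='Nelder-Mead',options=dict(initial_simplex=[[p0[0]*100+a,p0[1]*100+c,d] for a,c,d in((-.5,-.4,-.6),(.7,0,-.3),(0,.7,.4),(.2,.2,1))],xatol=1e-3,fatol=1e-4))
    return np.round([b.x[0]/100,b.x[1]/100,np.degrees(b.x[2]/4+p0[2]),b.fun/len(views)],4)
E
cat > m.py <<'E'
from h import *
V={c:snap(c) for c in('top','scene')}
G=dict(objective=(.4435,.053,0,.003),filter_cube=(.422,-.256,-.17,.003),prism_slider=(.5355,.222,.5,.003),round_tray=(.539,.2195,0,0),square_tray=(.435,.053,.4,0),oblong_tray=(.424,-.256,1.4,0),mat=(.574,-.095,0.05,0))
part=dict(round_tray='prism_slider',square_tray='objective',oblong_tray='filter_cube')
R={}
for c in V:
    s=V[c]; manip.snapshot if 0 else None
# newest picture per camera is used
for n,g in G.items():
    for c in V: R[n,c]=pick(c,V[c],n,g[:2],g[3])
for n,g in G.items():
    out={}
    for cs in (['top'],['scene'],['top','scene']):
        cs=[c for c in cs if R[n,c] is not None]
        if not cs: continue
        ign=[]
        for c in cs:
            r=R.get((part.get(n),c))
            ign.append(None if r is None else cv2.dilate(r.astype(np.uint8),np.ones((3,3))).astype(float))
        b=[]
        for y in ([0] if n in('objective','round_tray') else [-.3,.3]):
            b.append(fit([(V[c],R[n,c].astype(np.float32)) for c in cs],n,(g[0],g[1],g[2]+y),g[3],ign=ign))
        print(n,cs,min(b,key=lambda q:q[3]))
E
python3 m.py
```

```text
objective ['top'] [0.443  0.0565 7.4253 0.0572]
objective ['scene'] [ 0.4412  0.0522 -9.0697  0.1086]
objective ['top', 'scene'] [ 0.4431  0.0553 11.4913  0.1374]
filter_cube ['top'] [  0.4172  -0.2507 -20.096    0.0827]
filter_cube ['scene'] [  0.4152  -0.2537 -32.3358   0.1129]
filter_cube ['top', 'scene'] [  0.4171  -0.2512 -26.3771   0.1336]
prism_slider ['top'] [5.382000e-01 2.259000e-01 1.216232e+02 9.110000e-02]
prism_slider ['scene'] [  0.5366   0.2234 -61.8395   0.0912]
prism_slider ['top', 'scene'] [5.375000e-01 2.245000e-01 1.196655e+02 1.097000e-01]
round_tray ['top'] [ 0.5391  0.2262 12.3295  0.07  ]
round_tray ['scene'] [0.5377 0.2235 8.3546 0.0857]
round_tray ['top', 'scene'] [ 0.5385  0.2245 15.7549  0.1043]
square_tray ['top'] [4.42300e-01 5.33000e-02 6.32596e+01 5.87000e-02]
square_tray ['scene'] [  0.4434   0.0509 -26.7038   0.0644]
square_tray ['top', 'scene'] [  0.4425   0.0529 -27.2677   0.0799]
oblong_tray ['top'] [ 4.224000e-01 -2.518000e-01  1.636599e+02  5.800000e-02]
oblong_tray ['scene'] [  0.42    -0.256  162.6614   0.1869]
oblong_tray ['top', 'scene'] [ 4.216000e-01 -2.530000e-01  1.629262e+02  1.597000e-01]
mat ['top'] [ 0.5733 -0.0935  3.5538  0.0408]
mat ['scene'] [ 0.5732 -0.0953  3.9097  0.037 ]
mat ['top', 'scene'] [ 0.5736 -0.0943  3.4687  0.0432]
```

```bash
python3 -m creep '[[[0,0,-3],[0.02,-0.04,0],0.085],[[0,0,-6],[0.04,-0.08,-0.01],0.085],[[0,0,-6],[0.06,-0.12,-0.02],0.085],[[0,0,-6],[0.08,-0.16,-0.03],0.085],[[0,0,-6],[0.1,-0.2,-0.04],0.085],[[0,0,-6],[0.12,-0.24,-0.05],0.085],[[0,0,-6],[0.14,-0.28,-0.06],0.085],[[0,0,-6],[0.16,-0.32,-0.07],0.085],[[0,0,-6],[0.18,-0.36,-0.08],0.085],[[0,0,-6],[0.18,-0.36,-0.08],0.085]]'
```

```text
time: 2.9
ee_pos: [0.3972, 0.1956, 0.1502]
tcp_rot: [0.971, -0.237, -0.0, 0.001]
contact_force: [-0.1, 0.8, 0.1]
opening: 0.0849
```

```bash
python3 -m creep '[[[0,0,0],[0.012,-0.04,0],0.085],[[0,0,0],[0.024,-0.08,0],0.085],[[0,0,0],[0.036,-0.12,0],0.085],[[0,0,0],[0.0465,-0.1455,0],0.085],[[0,0,0],[0.0465,-0.1455,-0.01],0.085],[[0,0,0],[0.0465,-0.1455,-0.04],0.085],[[0,0,0],[0.0465,-0.1455,-0.07],0.085],[[0,0,0],[0.0465,-0.1455,-0.1],0.085],[[0,0,0],[0.0465,-0.1455,-0.12],0.085],[[0,0,0],[0.0465,-0.1455,-0.14],0.085]]'
python3 -m creep '[[[0,0,0],[0,0,0],0.085],[[0,0,0],[0,0,0],0.06],[[0,0,0],[0,0,0],0.045],[[0,0,0],[0,0,0],0.04],[[0,0,0],[0,0,0],0.036],[[0,0,0],[0,0,0],0.03],[[0,0,0],[0,0,0],0.02],[[0,0,0],[0,0,0],0.02],[[0,0,0],[0,0,0],0.02],[[0,0,0],[0,0,0],0.02]]'
```

```text
time: 3.9
ee_pos: [0.4424, 0.0549, 0.01]
tcp_rot: [0.972, -0.234, -0.0, 0.0]
contact_force: [0.6, -0.6, 0.4]
opening: 0.0851
time: 4.9
ee_pos: [0.4432, 0.054, 0.0125]
tcp_rot: [0.972, -0.235, 0.001, 0.0]
contact_force: [-2.7, -1.3, 6.0]
opening: 0.0325
```

```bash
python3 -m creep '[[[0,0,0],[0,0,0],0.02],[[0,0,0],[0,0,0],0.02]]'; python3 - <<'E'
from h import *
s=snap('scene'); x,y=map(int,proj(s,[(.443,.054,.03)])[0])
cv2.imwrite('pics/g1.png',cv2.resize(s['frame'][y-60:y+45,x-70:x+70,::-1],None,fx=5,fy=5,interpolation=2))
E
```

```text
time: 5.1
ee_pos: [0.4432, 0.054, 0.0124]
tcp_rot: [0.972, -0.235, 0.001, 0.0]
contact_force: [-2.1, -1.9, 5.9]
opening: 0.0324
```

View pics/g1.png

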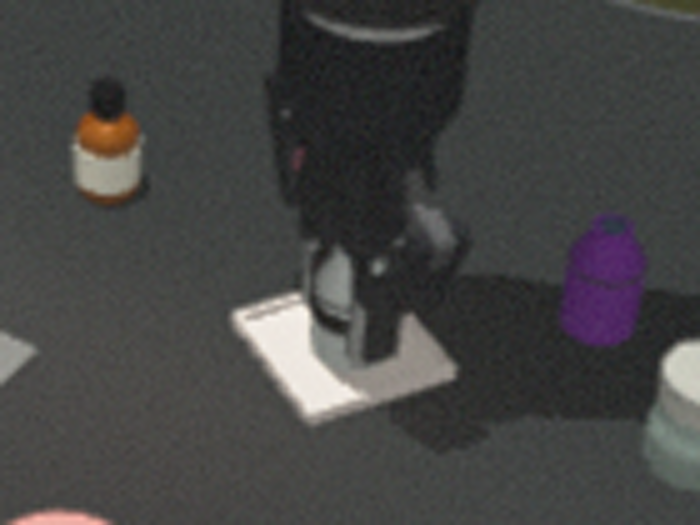

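The fingers hold the grey banded barrel (crop 340,300) upright, and the opening reads 32 mm. Next is the mat.

```bash
python3 -m creep '[[[0,0,0],[0,0,0.01],0.02],[[0,0,0],[0,0,0.03],0.02],[[0,0,0],[0,0,0.06],0.02],[[0,0,0],[0.01,-0.012,0.08],0.02],[[0,0,0],[0.03,-0.034,0.085],0.02],[[0,0,0],[0.055,-0.062,0.085],0.02],[[0,0,0],[0.08,-0.09,0.085],0.02],[[0,0,0],[0.105,-0.118,0.085],0.02],[[0,0,0],[0.122,-0.138,0.085],0.02],[[0,0,0],[0.13,-0.148,0.085],0.02]]'
python3 -m creep '[[[0,0,0],[0,0,-0.005],0.02],[[0,0,0],[0,0,-0.025],0.02],[[0,0,0],[0,0,-0.045],0.02],[[0,0,0],[0,0,-0.065],0.02],[[0,0,0],[0,0,-0.075],0.02],[[0,0,0],[0,0,-0.079],0.02],[[0,0,0],[0,0,-0.082],0.02],[[0,0,0],[0,0,-0.082],0.02]]'
```

```text
time: 6.15
ee_pos: [0.5733, -0.0954, 0.0954]
tcp_rot: [0.972, -0.236, -0.001, 0.0]
contact_force: [-0.1, -0.3, -2.7]
opening: 0.0323
time: 6.95
ee_pos: [0.5731, -0.0936, 0.0149]
tcp_rot: [0.972, -0.234, 0.0, -0.0]
contact_force: [0.2, -0.3, -2.8]
opening: 0.0325
```

```bash
python3 -m creep '[[[0,0,0],[0,0,-0.001],0.02],[[0,0,0],[0,0,-0.002],0.02],[[0,0,0],[0,0,-0.003],0.02],[[0,0,0],[0,0,-0.003],0.02]]'
```

```text
time: 7.35
ee_pos: [0.5732, -0.0939, 0.0125]
tcp_rot: [0.972, -0.234, 0.001, 0.0]
contact_force: [-4.4, 1.9, 5.1]
opening: 0.0322
```

```bash
python3 -m creep '[[[0,0,0],[0,0,0],0.036],[[0,0,0],[0,0,0],0.045],[[0,0,0],[0,0,0],0.06],[[0,0,0],[0,0,0.005],0.075],[[0,0,0],[0,0,0.03],0.085],[[0,0,0],[0,0,0.06],0.085],[[0,0,0],[0,0,0.09],0.085],[[0,0,0],[0,0.01,0.11],0.085],[[0,0,0],[0,0.03,0.11],0.085],[[0,0,0],[0,0.04,0.11],0.085]]'
cat > c.py <<'E'
from h import *
for c in('top','scene'):
    s=snap(c); g=(.417,-.2515)
    r=pick(c,s,'filter_cube',g,.003)
    if r is not None:
        b=[fit([(s,r.astype(np.float32))],'filter_cube',(*g,np.radians(y)),.003) for y in(-70,-45,-20,0)]
        for q in b: print(c,q)
    x,y=map(int,proj(s,[(*g,.02)])[0]); im=s['frame'][y-25:y+25,x-25:x+25,::-1]
    cv2.imwrite(f'pics/cu_{c}.png',cv2.resize(im,(390,390),interpolation=2))
cv2.imwrite('pics/cu.png',np.hstack([cv2.imread('pics/cu_top.png'),cv2.imread('pics/cu_scene.png')]))
E
python3 c.py
```

```text
time: 8.35
ee_pos: [0.5732, -0.0529, 0.1224]
tcp_rot: [0.972, -0.234, 0.001, -0.0]
contact_force: [-0.6, 0.1, -0.4]
opening: 0.0853
top [  0.4183  -0.2512 -17.1362   0.1866]
top [  0.4168  -0.251  -18.7808   0.187 ]
top [  0.4175  -0.2514 -15.0637   0.182 ]
top [  0.4174  -0.2516 -18.8439   0.181 ]
scene [  0.422   -0.2588 -43.5612   0.5734]
scene [  0.4249  -0.2605 -43.6554   0.5816]
scene [  0.4232  -0.2604 -43.2331   0.5829]
scene [  0.4259  -0.2647 -42.2176   0.601 ]
```

View pics/cu.png

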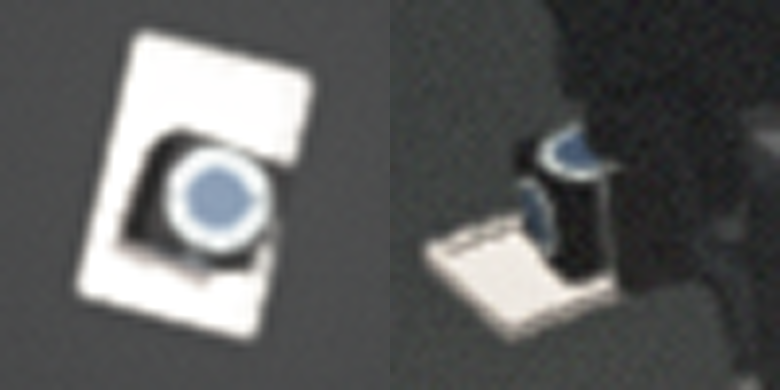

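```bash
python3 -m creep '[[[0,0,3],[-0.015,-0.02,0],0.085],[[0,0,6],[-0.04,-0.05,0],0.085],[[0,0,10],[-0.07,-0.09,0],0.085],[[0,0,10],[-0.1,-0.13,0],0.085],[[0,0,10],[-0.13,-0.165,0],0.085],[[0,0,10],[-0.15,-0.19,0],0.085],[[0,0,10],[-0.1555,-0.199,-0.01],0.085],[[0,0,10],[-0.1555,-0.199,-0.03],0.085],[[0,0,10],[-0.1555,-0.199,-0.06],0.085],[[0,0,10],[-0.1555,-0.199,-0.085],0.085]]'
python3 -m creep '[[[0,0,0],[0,0,-0.01],0.085],[[0,0,0],[0,0,-0.02],0.085],[[0,0,0],[0,0,-0.027],0.085],[[0,0,0],[0,0,-0.027],0.06],[[0,0,0],[0,0,-0.027],0.05],[[0,0,0],[0,0,-0.027],0.043],[[0,0,0],[0,0,-0.027],0.038],[[0,0,0],[0,0,-0.027],0.03],[[0,0,0],[0,0,-0.027],0.022],[[0,0,0],[0,0,-0.027],0.022]]'
python3 -m creep '[[[0,0,0],[0,0,0],0.022],[[0,0,0],[0,0,0],0.022]]'
python3 - <<'E'
from h import *
s=snap('scene'); x,y=map(int,proj(s,[(.417,-.252,.03)])[0])
cv2.imwrite('pics/g2.png',cv2.resize(s['frame'][y-60:y+45,x-70:x+70,::-1],None,fx=5,fy=5,interpolation=2))
E
```

```text
time: 9.55
ee_pos: [0.4166, -0.2528, 0.034]
tcp_rot: [0.989, -0.149, -0.001, -0.0]
contact_force: [0.5, 0.3, 0.2]
opening: 0.0851
time: 10.55
ee_pos: [0.418, -0.2532, 0.0105]
tcp_rot: [0.989, -0.149, 0.001, 0.0]
contact_force: [-1.1, 0.1, 6.8]
opening: 0.0358
time: 10.75
ee_pos: [0.418, -0.2533, 0.0105]
tcp_rot: [0.989, -0.149, 0.001, 0.0]
contact_force: [-0.6, 1.2, 5.8]
opening: 0.0356
```

View pics/g2.png

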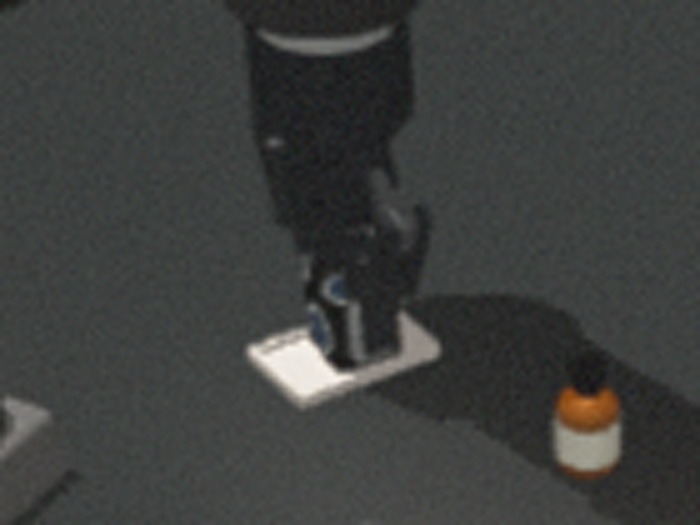

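The cube is held upright between the jaws (crop 345,310), and the opening reads 36 mm. Next is the square tray, passing high over the bottle.

```bash
python3 -m creep '[[[0,0,0],[0,0,0.01],0.022],[[0,0,0],[0,0,0.035],0.022],[[0,0,0],[0,0,0.07],0.022],[[0,0,0],[0,0,0.1],0.022],[[0,0,0],[0.002,0.02,0.12],0.022],[[0,0,-3],[0.005,0.05,0.125],0.022],[[0,0,-6],[0.008,0.09,0.125],0.022],[[0,0,-10],[0.011,0.13,0.125],0.022],[[0,0,-10],[0.014,0.17,0.125],0.022],[[0,0,-10],[0.017,0.21,0.125],0.022]]'
python3 -m creep '[[[0,0,0],[0.003,0.035,0],0.022],[[0,0,0],[0.006,0.065,0],0.022],[[0,0,0],[0.0078,0.085,0],0.022],[[0,0,0],[0.0078,0.0953,-0.01],0.022],[[0,0,0],[0.0078,0.0953,-0.04],0.022],[[0,0,0],[0.0078,0.0953,-0.07],0.022],[[0,0,0],[0.0078,0.0953,-0.095],0.022],[[0,0,0],[0.0078,0.0953,-0.11],0.022],[[0,0,0],[0.0078,0.0953,-0.118],0.022],[[0,0,0],[0.0078,0.0953,-0.118],0.022]]'
```

```text
time: 11.8
ee_pos: [0.4337, -0.0412, 0.1344]
tcp_rot: [0.972, -0.235, -0.0, -0.0]
contact_force: [1.4, 0.0, -1.3]
opening: 0.0358
time: 12.8
ee_pos: [0.4411, 0.0517, 0.0149]
tcp_rot: [0.972, -0.235, -0.001, 0.001]
contact_force: [0.6, 0.2, -1.2]
opening: 0.0355
```

```bash
python3 -m creep '[[[0,0,0],[0.0015,0,-0.001],0.022],[[0,0,0],[0.0015,0,-0.002],0.022],[[0,0,0],[0.0015,0,-0.003],0.022],[[0,0,0],[0.0015,0,-0.004],0.022],[[0,0,0],[0.0015,0,-0.005],0.022],[[0,0,0],[0.0015,0,-0.005],0.022]]'
```

```text
time: 13.4
ee_pos: [0.4435, 0.0525, 0.0112]
tcp_rot: [0.972, -0.235, -0.0, 0.0]
contact_force: [-1.0, 0.2, -0.8]
opening: 0.0354
```

```bash
python3 -m creep '[[[0,0,0],[0,0,-0.001],0.022],[[0,0,0],[0,0,-0.0015],0.022],[[0,0,0],[0,0,-0.002],0.022],[[0,0,0],[0,0,-0.002],0.022]]'
```

```text
time: 13.8
ee_pos: [0.4437, 0.0525, 0.0105]
tcp_rot: [0.972, -0.234, 0.0, 0.0]
contact_force: [-5.0, 0.2, 7.4]
opening: 0.0359
```

```bash
python3 -m creep '[[[0,0,0],[0,0,0],0.04],[[0,0,0],[0,0,0],0.05],[[0,0,0],[0,0,0],0.065],[[0,0,0],[0,0,0.01],0.08],[[0,0,0],[0,0,0.04],0.085],[[0,0,0],[0,0,0.08],0.085],[[0,0,0],[0,0,0.11],0.085],[[0,0,-8],[0.01,0.02,0.12],0.085],[[0,0,-16],[0.02,0.06,0.12],0.085],[[0,0,-20],[0.03,0.1,0.12],0.085]]'
python3 -m creep '[[[0,0,-6],[0.02,0.04,0],0.085],[[0,0,-13],[0.02,0.08,0],0.085],[[0,0,-13],[0.02,0.12,0],0.085],[[0,0,-13],[0.02,0.12,0],0.085]]'
cat > v.py <<'E'
from h import *
import sys
name,tray,x,y,yaw=sys.argv[1],sys.argv[2],*map(float,sys.argv[3:6]); out=sys.argv[6]
ims=[]
for c in('top','scene'):
    s=snap(c)
    rp=pick(c,s,name,(x,y),.003); rt=pick(c,s,tray,(x,y),0)
    yr=np.radians(yaw)
    if rp is not None:
        print(c,name,min((fit([(s,rp.astype(np.float32))],name,(x,y,yr+d),.003) for d in(-.2,.2)),key=lambda q:q[3]))
        if rt is not None: print(c,tray,min((fit([(s,rt.astype(np.float32))],tray,(x,y,yr+d),0,ign=[cv2.dilate(rp.astype(np.uint8),np.ones((3,3))).astype(float)]) for d in(-.2,.2)),key=lambda q:q[3]))
    u,v=map(int,proj(s,[(x,y,.02)])[0]); ims.append(cv2.resize(s['frame'][v-25:v+25,u-25:u+25,::-1],(390,390),interpolation=2))
cv2.imwrite(f'pics/{out}.png',np.hstack(ims))
E
python3 v.py filter_cube square_tray .443 .0525 -27 p2
```

```text
time: 14.8
ee_pos: [0.4743, 0.1536, 0.131]
tcp_rot: [0.915, -0.403, 0.001, -0.001]
contact_force: [0.6, -0.4, 0.1]
opening: 0.0846
time: 15.2
ee_pos: [0.4932, 0.2759, 0.129]
tcp_rot: [0.866, -0.5, -0.0, 0.0]
contact_force: [0.5, -0.5, 0.0]
opening: 0.085
top filter_cube [  0.4427   0.0556 -28.0955   0.1302]
top square_tray [  0.4424   0.0527 -26.9907   0.0467]
scene filter_cube [  0.4415   0.0528 -39.3144   0.1407]
scene square_tray [  0.4432   0.0516 -27.3352   0.0879]
```

View pics/p2.png

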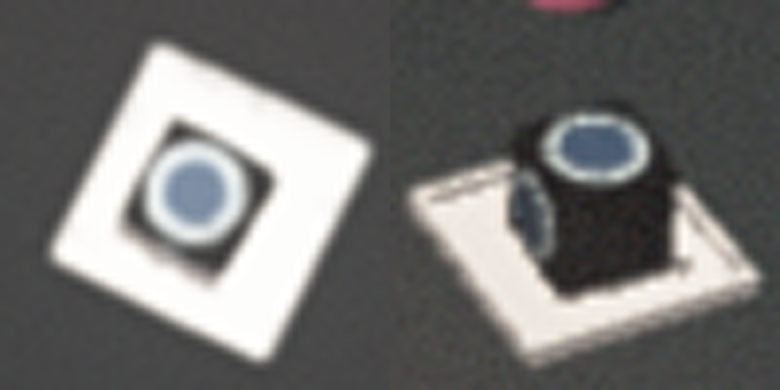

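The cube stands upright and square to the tray (top crop 200,195). The two views put it about 2 mm off centre at most. The slider is next.

```bash
python3 -m creep '[[[0,0,0],[0.022,-0.025,0],0.06],[[0,0,0],[0.0443,-0.0514,0],0.06],[[0,0,0],[0.0443,-0.0514,-0.01],0.06],[[0,0,0],[0.0443,-0.0514,-0.04],0.06],[[0,0,0],[0.0443,-0.0514,-0.07],0.06],[[0,0,0],[0.0443,-0.0514,-0.095],0.055],[[0,0,0],[0.0443,-0.0514,-0.11],0.055],[[0,0,0],[0.0443,-0.0514,-0.12],0.05],[[0,0,0],[0.0443,-0.0514,-0.12],0.04],[[0,0,0],[0.0443,-0.0514,-0.12],0.035]]'
python3 -m creep '[[[0,0,0],[0,0,0],0.03],[[0,0,0],[0,0,0],0.025],[[0,0,0],[0,0,0],0.02],[[0,0,0],[0,0,0],0.01],[[0,0,0],[0,0,0],0.01],[[0,0,0],[0,0,0],0.01]]'
python3 - <<'E'
from h import *
s=snap('scene'); x,y=map(int,proj(s,[(.537,.2245,.03)])[0])
cv2.imwrite('pics/g3.png',cv2.resize(s['frame'][y-60:y+45,x-70:x+70,::-1],None,fx=5,fy=5,interpolation=2))
E
```

```text
time: 16.5
ee_pos: [0.5385, 0.2213, 0.0105]
tcp_rot: [0.865, -0.501, 0.001, -0.001]
contact_force: [-0.1, -0.5, 1.4]
opening: 0.0351
time: 17.1
ee_pos: [0.5385, 0.2215, 0.0106]
tcp_rot: [0.866, -0.501, 0.001, -0.001]
contact_force: [-1.2, 0.8, 6.1]
opening: 0.0204
```

View pics/g3.png

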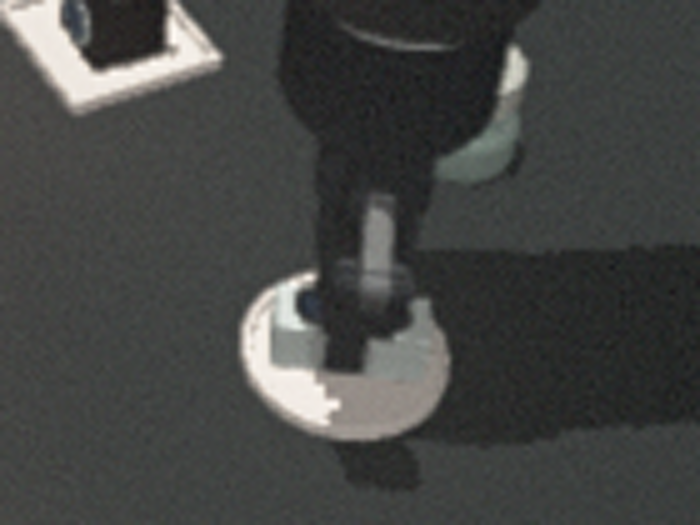

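```bash
python3 -m creep '[[[0,0,0],[0,0,0.01],0.01],[[0,0,0],[0,0,0.035],0.01],[[0,0,0],[0,0,0.07],0.01],[[0,0,0],[0,0,0.1],0.01],[[0,0,4],[-0.005,-0.02,0.12],0.01],[[0,0,10],[-0.013,-0.055,0.12],0.01],[[0,0,16],[-0.023,-0.095,0.12],0.01],[[0,0,22],[-0.033,-0.135,0.12],0.01],[[0,0,28],[-0.043,-0.175,0.12],0.01],[[0,0,33],[-0.053,-0.215,0.12],0.01]]'
python3 -m creep '[[[0,0,5],[-0.01,-0.04,0],0.01],[[0,0,10],[-0.02,-0.08,0],0.01],[[0,0,10],[-0.03,-0.12,0],0.01],[[0,0,10],[-0.04,-0.16,0],0.01],[[0,0,10],[-0.05,-0.2,0],0.01],[[0,0,10],[-0.057,-0.235,0],0.01],[[0,0,10],[-0.0617,-0.2613,0],0.01],[[0,0,10],[-0.0617,-0.2613,-0.02],0.01],[[0,0,10],[-0.0617,-0.2613,-0.045],0.01],[[0,0,10],[-0.0617,-0.2613,-0.045],0.01]]'
python3 v.py prism_slider oblong_tray .421 -.254 163 p3a
```

```text
time: 18.15
ee_pos: [0.4838, 0.0046, 0.1293]
tcp_rot: [0.973, -0.232, -0.0, 0.0]
contact_force: [0.5, -1.4, -0.4]
opening: 0.0205
time: 19.15
ee_pos: [0.4206, -0.2546, 0.0805]
tcp_rot: [0.989, -0.15, -0.003, -0.001]
contact_force: [-0.9, 0.7, -2.1]
opening: 0.0204
top prism_slider [ 0.4024 -0.2774 98.5625  1.9217]
top oblong_tray [ 0.3977 -0.2576 99.8403  2.2921]
scene prism_slider [  0.4384  -0.2422 163.4064   0.2543]
scene oblong_tray [ 4.232000e-01 -2.548000e-01  1.628318e+02  1.000000e-03]
```

View pics/p3a.png

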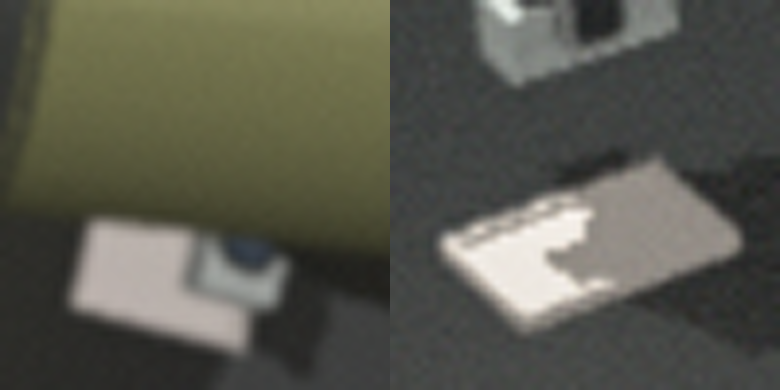

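```bash
python3 - <<'E'
from h import *
s=snap('scene'); print(manip.observe()['ee_pos'])
for d in manip.cut_out('scene','prism_slider'):
    r=d['region'].astype(np.float32); print(d['p'],d['extent'],fit([(s,r)],'prism_slider',(.42,-.254,2.84),.073))
for d in manip.cut_out('scene','oblong_tray'):
    r=d['region'].astype(np.float32); print(d['p'],d['extent'],fit([(s,r)],'oblong_tray',(.42,-.254,2.84),0))
E
```

```text
[ 0.42383699 -0.25523648  0.08554559]
0.68 [176.2, 146.4, 33.0, 23.3] [ 4.231000e-01 -2.538000e-01  1.637838e+02  7.240000e-02]
```

```bash
python3 -m creep '[[[0,0,0],[0.0018,0.001,-0.01],0.01],[[0,0,0],[0.0018,0.001,-0.03],0.01],[[0,0,0],[0.0018,0.001,-0.05],0.01],[[0,0,0],[0.0018,0.001,-0.064],0.01],[[0,0,0],[0.0018,0.001,-0.07],0.01],[[0,0,0],[0.0018,0.001,-0.073],0.01],[[0,0,0],[0.0018,0.001,-0.075],0.01],[[0,0,0],[0.0018,0.001,-0.075],0.01]]'
```

```text
time: 20.4
ee_pos: [0.4255, -0.2545, 0.0105]
tcp_rot: [0.989, -0.149, 0.001, 0.0]
contact_force: [-2.7, 1.3, 3.3]
opening: 0.0207
```

```bash
python3 -m creep '[[[0,0,0],[0,0,0],0.025],[[0,0,0],[0,0,0],0.03],[[0,0,0],[0,0,0],0.04],[[0,0,0],[0,0,0],0.045],[[0,0,0],[0,0,0.015],0.05],[[0,0,0],[0,0,0.05],0.07],[[0,0,0],[0,0,0.09],0.085],[[0,0,0],[0.01,0.03,0.12],0.085],[[0,0,0],[0.02,0.07,0.12],0.085],[[0,0,0],[0.04,0.11,0.12],0.085]]'
python3 -m creep '[[[0,0,0],[0.01,0.04,0],0.085],[[0,0,0],[0.02,0.08,0],0.085],[[0,0,0],[0.03,0.12,0],0.085],[[0,0,0],[0.04,0.16,0],0.085],[[0,0,0],[0.05,0.2,0],0.085],[[0,0,0],[0.05,0.2,0],0.085]]'
python3 v.py prism_slider oblong_tray .422 -.254 163 p3
python3 - <<'E'
from h import *
for c in('top','scene'):
    s=snap(c); r=pick(c,s,'objective',(.573,-.094),.003)
    if r is not None: print(c,fit([(s,r.astype(np.float32))],'objective',(.573,-.094,0),.003))
E
```

```text
time: 21.4
ee_pos: [0.4655, -0.1433, 0.131]
tcp_rot: [0.989, -0.15, 0.002, -0.0]
contact_force: [1.1, -0.5, -0.5]
opening: 0.085
time: 22.0
ee_pos: [0.5154, 0.0594, 0.1287]
tcp_rot: [0.989, -0.147, -0.0, -0.0]
contact_force: [-0.2, -0.4, -0.5]
opening: 0.0845
top prism_slider [ 4.223000e-01 -2.508000e-01  1.627566e+02  7.370000e-02]
top oblong_tray [ 4.221000e-01 -2.516000e-01  1.645193e+02  9.190000e-02]
scene prism_slider [ 4.231000e-01 -2.530000e-01  1.684733e+02  1.180000e-01]
scene oblong_tray [ 4.237000e-01 -2.545000e-01  1.654564e+02  7.160000e-02]
top [ 0.5734 -0.0914  7.5586  0.1082]
scene [ 0.5706 -0.0959 -6.2888  0.1532]
```

View pics/p3.png

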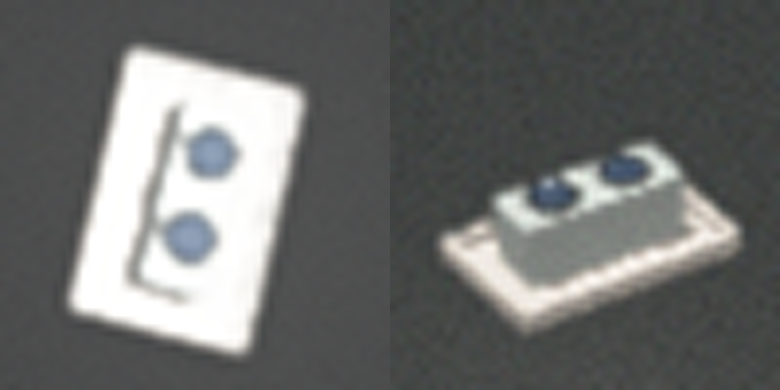

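The slider lies square and centred to about 1 mm (windows at top crop 212,153 and 190,238). The objective goes last.

```bash
python3 -m creep '[[[0,0,0],[0.01,-0.03,0],0.085],[[0,0,0],[0.025,-0.07,0],0.085],[[0,0,0],[0.04,-0.11,0],0.085],[[0,0,0],[0.053,-0.142,0],0.085],[[0,0,0],[0.0578,-0.1533,0],0.085],[[0,0,0],[0.0578,-0.1533,-0.01],0.085],[[0,0,0],[0.0578,-0.1533,-0.04],0.085],[[0,0,0],[0.0578,-0.1533,-0.08],0.085],[[0,0,0],[0.0578,-0.1533,-0.105],0.085],[[0,0,0],[0.0578,-0.1533,-0.117],0.085]]'
python3 -m creep '[[[0,0,0],[0,0,0],0.06],[[0,0,0],[0,0,0],0.045],[[0,0,0],[0,0,0],0.04],[[0,0,0],[0,0,0],0.036],[[0,0,0],[0,0,0],0.03],[[0,0,0],[0,0,0],0.02],[[0,0,0],[0,0,0],0.02],[[0,0,0],[0,0,0],0.02],[[0,0,0],[0,0,0],0.02]]'
```

```text
time: 23.5
ee_pos: [0.5705, -0.0966, 0.0088]
tcp_rot: [0.989, -0.149, -0.002, 0.0]
contact_force: [-0.2, 0.8, -1.3]
opening: 0.0851
time: 24.4
ee_pos: [0.5744, -0.0971, 0.0145]
tcp_rot: [0.989, -0.149, 0.002, -0.0]
contact_force: [0.9, 4.3, 5.8]
opening: 0.0326
```

```bash
python3 -m creep '[[[0,0,0],[0,0,0.01],0.02],[[0,0,0],[0,0,0.035],0.02],[[0,0,0],[0,0,0.07],0.02],[[0,0,0],[-0.002,0.015,0.09],0.02],[[0,0,0],[-0.005,0.045,0.09],0.02],[[0,0,0],[-0.009,0.08,0.09],0.02],[[0,0,0],[-0.013,0.12,0.09],0.02],[[0,0,0],[-0.018,0.16,0.09],0.02],[[0,0,0],[-0.023,0.2,0.09],0.02],[[0,0,0],[-0.027,0.24,0.09],0.02]]'
python3 -m creep '[[[0,0,0],[-0.004,0.035,0],0.02],[[0,0,0],[-0.007,0.065,0],0.02],[[0,0,0],[-0.0091,0.0816,0],0.02],[[0,0,0],[-0.0091,0.0816,-0.01],0.02],[[0,0,0],[-0.0091,0.0816,-0.035],0.02],[[0,0,0],[-0.0091,0.0816,-0.06],0.02],[[0,0,0],[-0.0091,0.0816,-0.078],0.02],[[0,0,0],[-0.0091,0.0816,-0.082],0.02],[[0,0,0],[-0.0091,0.0816,-0.084],0.02],[[0,0,0],[-0.0091,0.0816,-0.084],0.02]]'
```

```text
time: 25.4
ee_pos: [0.5447, 0.1434, 0.102]
tcp_rot: [0.989, -0.149, -0.001, 0.0]
contact_force: [1.5, -0.2, -2.9]
opening: 0.0321
time: 26.4
ee_pos: [0.5372, 0.2237, 0.0191]
tcp_rot: [0.989, -0.149, 0.0, -0.0]
contact_force: [0.5, -0.5, -3.5]
opening: 0.0326
```

```bash
python3 -m creep '[[[0,0,0],[0.001,0.0008,-0.001],0.02],[[0,0,0],[0.001,0.0008,-0.002],0.02],[[0,0,0],[0.001,0.0008,-0.003],0.02],[[0,0,0],[0.001,0.0008,-0.004],0.02],[[0,0,0],[0.001,0.0008,-0.005],0.02],[[0,0,0],[0.001,0.0008,-0.005],0.02]]'
```

```text
time: 27.0
ee_pos: [0.5378, 0.225, 0.0145]
tcp_rot: [0.989, -0.149, 0.0, 0.0]
contact_force: [-4.9, -1.0, 4.7]
opening: 0.0321
```

Contact is at the same height as at the pick (14.5 mm). Now I'll release and clear the view.

```bash
python3 -m creep '[[[0,0,0],[0,0,0],0.036],[[0,0,0],[0,0,0],0.045],[[0,0,0],[0,0,0],0.06],[[0,0,0],[0,0,0.005],0.075],[[0,0,0],[0,0,0.03],0.085],[[0,0,0],[0,0,0.07],0.085],[[0,0,0],[0,0,0.11],0.085],[[0,0,0],[-0.02,0.03,0.12],0.085],[[0,0,0],[-0.04,0.06,0.12],0.085],[[0,0,0],[-0.06,0.09,0.12],0.085]]'
python3 -m creep '[[[0,0,0],[-0.03,0.03,0],0.085],[[0,0,0],[-0.06,0.06,0],0.085],[[0,0,0],[-0.09,0.1,0],0.085],[[0,0,0],[-0.12,0.13,0],0.085],[[0,0,0],[-0.15,0.15,0],0.085],[[0,0,0],[-0.15,0.15,0],0.085],[[0,0,0],[-0.15,0.15,0],0.085]]'
python3 v.py objective round_tray .538 .2245 0 p4
python3 - <<'E'
from h import *
for c in('top','scene'): 
    s=snap(c)['frame'][:,:,::-1]; x0,y0=(140,90) if c=='top' else (140,120)
    cv2.imwrite(f'pics/{c}F.png',cv2.resize(s[y0:y0+195,x0:x0+260],(780,585),interpolation=2))
    for n,z in dict(oil_bottle=0,jar=0,dish=0).items():
        for d in manip.spot_point(c,n)[:1]: print(c,n,np.round(d['centre'],1))
E
```

```text
time: 28.0
ee_pos: [0.4773, 0.3159, 0.1345]
tcp_rot: [0.989, -0.149, 0.001, -0.001]
contact_force: [0.1, 0.1, 0.2]
opening: 0.0849
time: 28.7
ee_pos: [0.3271, 0.4653, 0.1336]
tcp_rot: [0.989, -0.148, 0.0, -0.0]
contact_force: [0.4, 0.4, 0.1]
opening: 0.0847
top objective [ 0.537   0.2284 16.9478  0.0759]
top round_tray [ 0.5382  0.2264 19.1414  0.0501]
scene objective [ 0.5345  0.2245 16.4853  0.0733]
scene round_tray [ 0.5367  0.2239 12.942   0.0777]
top oil_bottle [303.5 219.1]
top jar [177.2 224.1]
top dish [243.4 136.2]
scene oil_bottle [240.  176.6]
scene jar [356.7 231.3]
scene dish [231.1 260.9]
```

View pics/p4.png

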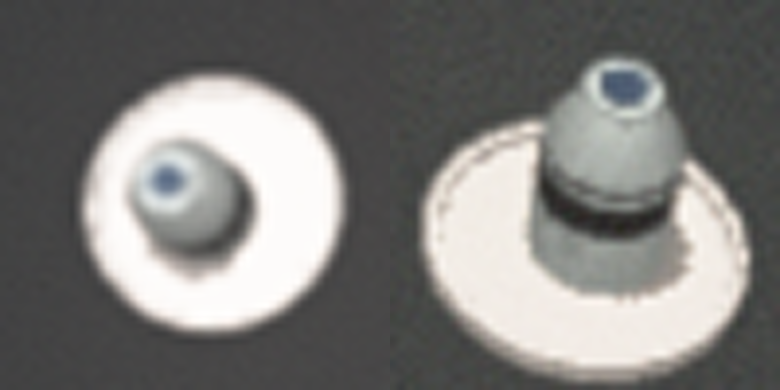

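View pics/sceneF.png

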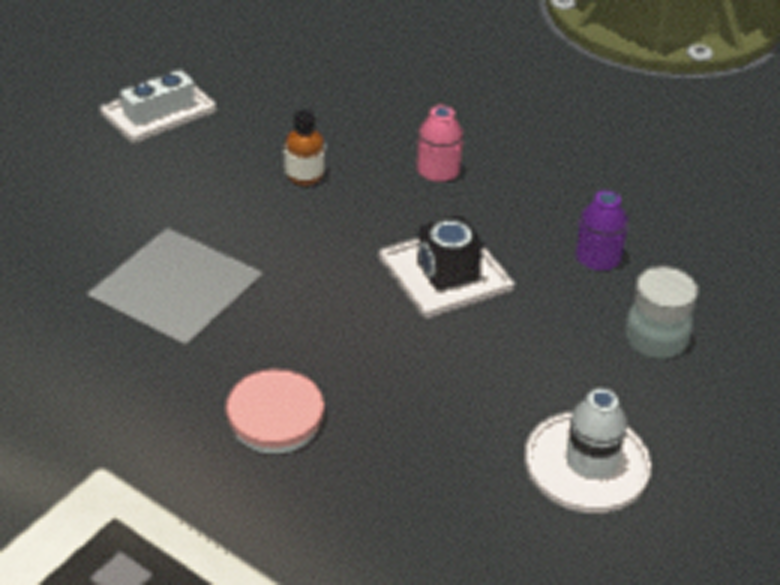

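```bash
python3 - <<'E'
from h import *
ims=[]
T=dict(top=(.5382,.2264),scene=(.5372,.2237))
for c in('top','scene'):
    s=snap(c); x,y=T[c]; u,v=map(int,proj(s,[(x,y,.02)])[0])
    im=cv2.resize(s['frame'][v-25:v+25,u-25:u+25,::-1],(390,390),interpolation=2)
    def dr(p,z,r,col):
        q=(proj(s,[(p[0]+r*np.cos(t),p[1]+r*np.sin(t),z) for t in np.linspace(0,6.3,60)])-[u-25,v-25]+.5)*7.8
        cv2.polylines(im,[q.astype(np.int32)],True,col,1)
    dr(T[c],.007,.039,(0,255,0)); dr(T[c],.003,.017,(0,0,255)); dr(T[c],.041,.017,(0,0,255)); dr(T[c],.059,.009,(255,0,255))
    ims.append(im)
cv2.imwrite('pics/ov.png',np.hstack(ims))
E
```

```text
(no output)
```

View pics/ov.png

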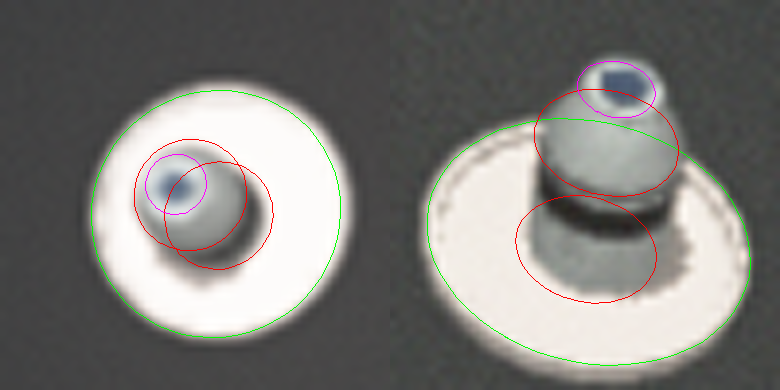

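The overlay shows the objective 1–3 mm from the tray centre and upright. In the scene crop the bottle, jar, dish and both look-alikes stand at the same pixels as at the start. The arm is clear, so I'll hand in.

```bash
python3 -c "
from rig import manip
print(manip.job_done(), manip.observe()['time'])"
```

```text
the job is handed in; nothing more can be done
the job is handed in; nothing more can be done
```

All three parts are upright in their own trays, and the job is handed in; no verdict was reported. The last clock reading was 28.7 s, just before the final pictures. I parked the objective on the mat, moved the cube to the square tray and the slider to the oblong tray, then moved the objective to the round tray. Each part was lowered until I felt contact before letting go.

| Part | Distance from tray centre | Alignment with tray sides |
|---|---|---|
| Cube | about 2–3 mm | within about 1° by the top camera |
| Slider | about 1–1.5 mm | within about 2–3° |
| Objective | about 2 mm by mask fit, 1–3 mm by overlay | not needed (round) |

- **Camera disagreement:** the two cameras differ by 2–3 mm in y, so these offsets are no better than that.
- **Cube yaw:** the scene camera's mask fit put the cube about 12° off. I discounted it because the top camera and the picture both show the cube square to its tray.
- **Bystanders:** the bottle, jar, dish and both look-alikes show at the same pixels as at the start in the final scene picture. The networks' readings for the bottle, jar and dish shifted by up to 4 pixels between first and last pictures, which I put down to noise.

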